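# Put the turned bushes away in their storage blocks

### The job

Put the four round steel bushes away, each standing upright in the round recess of its own wooden block: the largest bush in the block with the largest recess, the second-largest in the second-largest recess, and so on down to the smallest. Set each down gently so that it rests flat on the bottom of its recess, not dropped in, and let go of it. Leave the square blank and the vee block where they are.

Things in the scene. Friction and masses are not known exactly. Their poses are not given: they have to be found in the camera images.
- block_largest: Square wooden storage block, 102 x 102 x 20 mm, fixed to the bench, with one round flat-bottomed recess 76 mm across and 8 mm deep in the middle of its top, its floor lined black: the largest recess of the four, for the largest bush. Origin: centre of the block's underside, on the bench; z up, x and y along its sides. The recess floor is 12 mm above the origin, the block's top 20 mm.
- block_second: Square wooden storage block, 89 x 89 x 20 mm, fixed to the bench, with one round flat-bottomed recess 63 mm across and 8 mm deep in the middle of its top, its floor lined black: the second-largest recess of the four, for the second-largest bush. Origin: centre of the block's underside, on the bench; z up, x and y along its sides. The recess floor is 12 mm above the origin, the block's top 20 mm.
- block_third: Square wooden storage block, 76 x 76 x 20 mm, fixed to the bench, with one round flat-bottomed recess 50 mm across and 8 mm deep in the middle of its top, its floor lined black: the third-largest recess of the four, for the third-largest bush. Origin: centre of the block's underside, on the bench; z up, x and y along its sides. The recess floor is 12 mm above the origin, the block's top 20 mm.
- block_smallest: Square wooden storage block, 63 x 63 x 20 mm, fixed to the bench, with one round flat-bottomed recess 37 mm across and 8 mm deep in the middle of its top, its floor lined black: the smallest recess of the four, for the smallest bush. Origin: centre of the block's underside, on the bench; z up, x and y along its sides. The recess floor is 12 mm above the origin, the block's top 20 mm.
- bush_largest: The largest of the four round turned steel bushes: a plain loose ring 60 mm in outer diameter, with a 34 mm bore right through, 46 mm tall, standing on end on the bench, about 0.62 kg (up to a quarter lighter or a fifth heavier). Origin: centre of its underside; z along its axis, up. Can be gripped across its outside anywhere round.
- bush_second: The second-largest of the four round turned steel bushes: a plain loose ring 47 mm in outer diameter, with a 25 mm bore right through, 46 mm tall, standing on end on the bench, about 0.41 kg (up to a quarter lighter or a fifth heavier). Origin: centre of its underside; z along its axis, up. Can be gripped across its outside anywhere round.
- bush_third: The third-largest of the four round turned steel bushes: a plain loose ring 34 mm in outer diameter, with a 16 mm bore right through, 46 mm tall, standing on end on the bench, about 0.23 kg (up to a quarter lighter or a fifth heavier). Origin: centre of its underside; z along its axis, up. Can be gripped across its outside anywhere round.
- bush_smallest: The smallest of the four round turned steel bushes: a plain loose ring 21 mm in outer diameter, with a 9 mm bore right through, 46 mm tall, standing on end on the bench, about 0.09 kg (up to a quarter lighter or a fifth heavier). Origin: centre of its underside; z along its axis, up. Can be gripped across its outside anywhere round.
- square_blank: Square steel blank, a solid block 45 x 45 x 46 mm tall, about 0.7 kg, loose on the bench. Not a bush: leave it where it is. Origin: centre of its underside.
- vee_block: Steel vee block, 60 x 50 x 46 mm tall, with a V-shaped groove along its x axis in its top, about 0.6 kg, loose on the bench. Not a bush: leave it where it is. Origin: centre of its underside.
Not all that is in view belongs to the job. Leave any black or green look-alike of the bush_smallest alone.

How it is judged (in metres and radians):
At the end, for the whole second after the job is handed in: Each bush stands upright (0.08 rad) on the floor of the recess of its own size rank, axis within 10.5 mm of the recess centre, lower end within 4 mm of the floor, at rest; the square blank and vee block not moved over 20 mm or tipped (horizontal distance between bush_largest and block_largest below 0.0105 m and angle between the z axis of bush_largest and the z axis of block_largest, either way round below 0.08 rad and (z of bush_largest in the frame of block_largest between 0.008 and 0.016 m or z of bush_largest in the frame of block_largest between 0.054 and 0.062 m) and linear speed of each of bush_largest, bush_second, bush_third, bush_smallest below 0.02 m/s and angular speed of each of bush_largest, bush_second, bush_third, bush_smallest below 0.2 rad/s and horizontal distance between bush_second and block_second below 0.0105 m and angle between the z axis of bush_second and the z axis of block_second, either way round below 0.08 rad and (z of bush_second in the frame of block_second between 0.008 and 0.016 m or z of bush_second in the frame of block_second between 0.054 and 0.062 m) and horizontal distance between bush_third and block_third below 0.0105 m and angle between the z axis of bush_third and the z axis of block_third, either way round below 0.08 rad and (z of bush_third in the frame of block_third between 0.008 and 0.016 m or z of bush_third in the frame of block_third between 0.054 and 0.062 m) and horizontal distance between bush_smallest and block_smallest below 0.0105 m and angle between the z axis of bush_smallest and the z axis of block_smallest, either way round below 0.08 rad and (z of bush_smallest in the frame of block_smallest between 0.008 and 0.016 m or z of bush_smallest in the frame of block_smallest between 0.054 and 0.062 m)); the robot touches nothing.
It fails at once if a bush is dropped or slammed into its block (faster than 0.5 m/s within 20 mm of its seat) ((horizontal distance between bush_largest and block_largest below 0.02 m and height (world z) of bush_largest below 0.032 m and linear speed of bush_largest above 0.5 m/s) or (horizontal distance between bush_second and block_second below 0.02 m and height (world z) of bush_second below 0.032 m and linear speed of bush_second above 0.5 m/s) or (horizontal distance between bush_third and block_third below 0.02 m and height (world z) of bush_third below 0.032 m and linear speed of bush_third above 0.5 m/s) or (horizontal distance between bush_smallest and block_smallest below 0.02 m and height (world z) of bush_smallest below 0.032 m and linear speed of bush_smallest above 0.5 m/s)).
It fails at once if the square blank is pushed more than 20 mm from its place or tipped (distance of square_blank from where it was at the start of the episode above 0.02 m or angle between square_blank's own z axis and vertical above 0.3 rad).
It fails at once if the vee block is pushed more than 20 mm from its place or tipped (distance of vee_block from where it was at the start of the episode above 0.02 m or angle between vee_block's own z axis and vertical above 0.3 rad).
It also fails if it takes over 112 s, if anything falls off the work surface, if the arm or the gripper's body presses on something with over 40 N, if the wrist force passes 120 N, or if a joint passes its speed limit or range.

### The arm

A 6-joint arm with a two-finger parallel gripper is mounted at the origin on the work surface. World frame = base frame: x ahead of the robot, y to its left, z up, the work surface at z = 0. Lengths are in m, angles in degrees, forces in N, time in s.
With the tool pointing down it reaches from about 0.35 to 0.875 m from the base axis. Payload 4.2 kg.
Tool frame: the origin (TCP) lies midway between the tips of the shut fingers; the grasp point (between the pads) lies 19 mm behind it; y points along the fingers, z is the direction in which the jaws open and shut, and the axes are right-handed (so a half turn about y gives the same grasp; the last joint's range is limited). The gripper opens to 87 mm and grips with 3 to 60 N. Pads are 19 mm wide; open, the fingers measure 117 mm over their backs; the gripper's body (75 mm by 190 mm) begins 51 mm behind the grasp point.
Start: joints at [14.817, 22.042, 0.453, 0, -68.411, -14.817], TCP at [0.625, 0, 0.223] pointing down, gripper open.
Joint ranges: [-179.83, 179.83], [-69.29, 118.12], [-61.27, 80.66], [-181.25, 117.63], [-171.15, -9.14], [-177.46, 177.46]. Speed limits (degrees/s): [159.86, 159.86, 180, 180, 180, 180].

### API

Orientations are given as [roll, pitch, yaw] about the fixed x, y, z axes, in that order (R = Rz(yaw) Ry(pitch) Rx(roll)).
In Python, from workcell import env gives the robot as it stands. The module is installed in compiled form; this text tells all that it offers. Calls block until the motion is done:
- env.goto(position, orientation): joint-space move of the TCP to a pose.
- env.move_straight(position, rotation=None, rate=0.15, force_limit=None): straight line of the TCP; rotation=None keeps the orientation; rate is the mean speed in m/s. With force_limit (N) it stops when the force on the tool has changed by that much, and returns True; else False.
- env.set_joints(angles): joint-space move.
- env.gripper_to(opening, grasp_force=None): opening from 0.0 (shut) to 1.0 (fully open); grasp_force is the grip in N (None keeps the last); returns when the fingers have stopped.
- env.dwell(seconds).
- env.inverse_kinematics(position, orientation): joint angles nearest the present ones, or None.
- env.read_state(): the state.
- env.grab_frame(name): name is "scene" or "side" or "wrist"; returns a dict with "image" (384x512x3 uint8, blue, green, red), "fx", "fy", "cx", "cy" (pixels), "position" and "orientation" of the camera in the world. Camera axes: x right, y up, looking along -z (the intrinsics and any distortion apply to the point x, -y, -z); pixel columns grow to the right and rows downward; lengths in m; the calibration is good to about 2 mm. The wrist camera is an equidistant fisheye: a pixel r from the principal point sees the ray r / f radians off the axis. A picture is of the moment at which its call begins. There is no depth.
A pose or a line that the arm cannot do raises env.Unreachable and nothing moves.
- env.close_job(): hands the job in, once; it reports no verdict.
Trained networks look in a picture, given as the dict that the camera call returned (one of the last four; its "shot" number tells which), for a name from the list of things; names that differ only in an ending like _2 or _b are one class to them, and where a whole thing is asked for, a point or a joint stands for the part that bears it (a point fixed in the world has none). Each returns a list of dicts, best first, with "score" (0 to 1); they miss things now and then, are a little off and sometimes report something else, mostly with a low value. They report only what shows in the picture. A call takes as long as a camera call. They do not tell look-alikes from the thing itself.
- env.search_frame(picture, thing): "xyz" ([x, y, z] in m, in world coordinates, good to about 4 mm: the middle of the surface that is visible of it).
- env.trace(picture, thing): "mask" (384x512 bool, what is visible of it).
The state is a dict: "clock": time; "joint_positions": joint angles; "qvel": joint speeds; "joint_torque": joint torques, N m; "position": TCP position; "tool_rot": TCP orientation; "force": force on the tool from outside, world axes, zero at the start; "wrist_torque": the same for the moment, N m; "opening": opening from 0.0 (shut) to 1.0 (fully open).
Only numpy, scipy, OpenCV 4.12 (cv2) and the standard library are available. Lean on these libraries where they do the work, as an engineer would, in place of code of your own. Each camera call takes 0.05 s, during which the arm holds its last target.

## Working session

There is one attempt and no reset: what is moved stays moved. The work goes in short steps, each a Python script; the robot and the scene stay as the last script left them, time stands still between calls to the robot, and variables do not carry over. Pictures are saved under pics/ and viewed, and the job is handed in when it is done.

```bash
mkdir -p pics
python3 - <<'E'
from workcell import env
import cv2
s=env.read_state(); print(s['clock'],s['position'],s['tool_rot'],s['opening'])
for n in ["scene","side","wrist"]:
    f=env.grab_frame(n); cv2.imwrite(f'pics/{n}0.png',f['image']); print(n,f['fx'],f['cx'],f['cy'],f['position'],f['orientation'],[k for k in f])
E
```

```text
0.0 [6.24387887e-01 4.92241450e-05 2.21445087e-01] [-8.98733365e+01  3.51771773e-03  8.99903964e+01] 1.0002023037967458
scene 384.2639481642094 255.15204207189802 194.99824339574516 [0.99483774 0.80089308 0.89379175] [ 47.94308206   0.67865447 149.31980852] ['image', 'fx', 'fy', 'cx', 'cy', 'position', 'orientation', 'shot']
side 365.100161697065 253.7963052989137 187.91659680832785 [ 0.06685854 -0.46233039  0.73512597] [ 42.77099771  -0.05368518 -44.22730521] ['image', 'fx', 'fy', 'cx', 'cy', 'position', 'orientation', 'shot']
wrist 297.3186396354542 257.35861426980745 193.16513175456564 [ 0.62484173 -0.07228501  0.3845525 ] [-1.54920247e+01 -1.28567204e-01  1.79973992e+02] ['image', 'fx', 'fy', 'cx', 'cy', 'position', 'orientation', 'shot']
```

View pics/scene0.png

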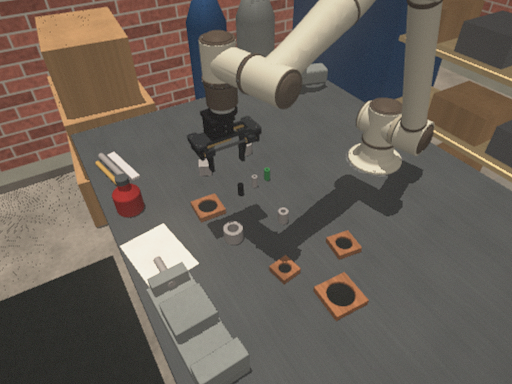

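View pics/side0.png

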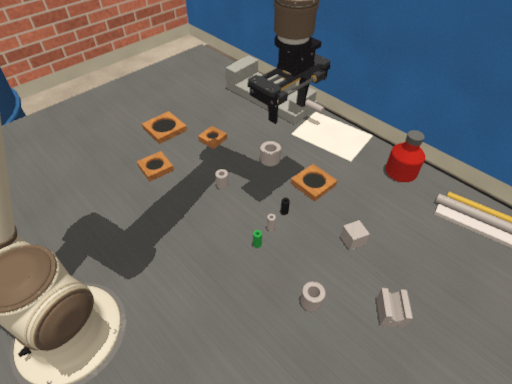

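View pics/wrist0.png

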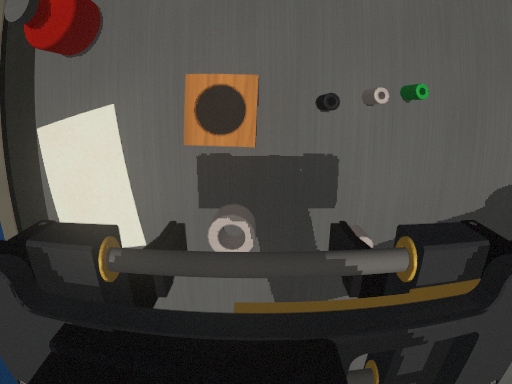

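The side view shows all the parts. Bushes are at about (270,154), (222,179), (271,222 pale) and (313,296), and the recess blocks at (164,126), (212,137), (155,165) and (315,181). The blank is at (355,235), the vee block at (394,306), and the black and green look-alikes at (285,206) and (257,239).

```bash
cat > h.py <<'E'
from workcell import env
import numpy as np, cv2
from scipy.spatial.transform import Rotation as R
def ray(f,u,v):
    d=np.array([(u-f['cx'])/f['fx'],-(v-f['cy'])/f['fy'],-1.])
    return R.from_euler('xyz',f['orientation'],degrees=True).apply(d)
def atz(f,u,v,z):
    d=ray(f,u,v); p=np.array(f['position']); return p+d*(z-p[2])/d[2]
def proj(f,P):
    q=R.from_euler('xyz',f['orientation'],degrees=True).inv().apply(np.atleast_2d(P)-np.array(f['position']))
    return np.c_[f['cx']+f['fx']*q[:,0]/-q[:,2], f['cy']+f['fy']*-q[:,1]/-q[:,2]]
things=[a+b for a in('block_','bush_') for b in('largest','second','third','smallest')]+['square_blank','vee_block']
E
python3 - <<'E'
from h import *
import pickle
out={}
for n in ["scene","side"]:
    f=env.grab_frame(n); out[n]=dict(f); out[n+'m']={}
    for t in things:
        L=env.search_frame(f,t); T=env.trace(f,t)
        out[n+'m'][t]=(L,T)
        print(n,t,[(np.round(l['xyz'],3).tolist(),round(l['score'],2)) for l in L[:3]],
          [(round(m['score'],2),int(m['mask'].sum()),[int(c.mean()) for c in np.nonzero(m['mask'])[::-1]]) for m in T[:3]])
pickle.dump(out,open('d.pkl','wb')); print(env.read_state()['clock'])
E
```

```text
scene block_largest [] [(0.62, 1522, [340, 295])]
scene block_second [([0.673, -0.069, 0.015], 0.68)] [(0.59, 640, [207, 206])]
scene block_third [([0.396, 0.285, 0.021], 0.78)] [(0.81, 671, [343, 243])]
scene block_smallest [([0.596, 0.269, 0.022], 0.58)] [(0.85, 547, [284, 268])]
scene bush_largest [([0.66, 0.089, 0.04], 0.58)] [(0.77, 409, [233, 232])]
scene bush_second [([0.398, -0.274, 0.02], 0.4)] [(0.65, 48, [249, 148])]
scene bush_third [([0.49, 0.104, 0.037], 0.66)] [(0.54, 170, [282, 214]), (0.35, 652, [343, 243])]
scene bush_smallest [([0.478, -0.093, 0.033], 0.45)] [(0.62, 67, [266, 173])]
scene square_blank [([0.601, -0.249, 0.04], 0.43), ([0.659, 0.091, 0.04], 0.3)] [(0.51, 182, [203, 167])]
scene vee_block [([0.521, 0.416, 0.026], 0.25)] []
side block_largest [([0.51, 0.406, 0.018], 0.95)] [(0.94, 833, [163, 126]), (0.74, 582, [311, 296])]
side block_second [([0.666, -0.081, 0.019], 0.63)] [(0.6, 1025, [313, 181])]
side block_third [([0.386, 0.272, 0.016], 0.65)] [(0.67, 605, [154, 165])]
side block_smallest [([0.588, 0.261, 0.018], 0.65)] [(0.73, 451, [212, 136])]
side bush_largest [([0.646, 0.073, 0.041], 0.71)] [(0.94, 400, [269, 152])]
side bush_second [([0.392, -0.298, 0.043], 0.68)] [(0.6, 566, [311, 295])]
side bush_third [([0.477, 0.088, 0.033], 0.67)] [(0.76, 227, [221, 178])]
side bush_smallest [([0.53, -0.093, 0.025], 0.67), ([0.412, -0.116, 0.035], 0.61), ([0.475, -0.104, 0.038], 0.54)] [(0.59, 133, [256, 237]), (0.53, 617, [312, 296]), (0.41, 122, [270, 221])]
side square_blank [] [(0.84, 553, [354, 234])]
side vee_block [([0.493, -0.424, 0.031], 0.61)] [(0.93, 1145, [393, 307]), (0.27, 211, [221, 178])]
2.25
```

```bash
cat > loc.py <<'E'
from h import *
import pickle
from scipy.optimize import least_squares
O=pickle.load(open('d.pkl','rb'))
D={'largest':(102,76,60),'second':(89,63,47),'third':(76,50,34),'smallest':(63,37,21)}
def pts(x,y,h,r=None,side=None,yaw=0):
    if r: a=np.linspace(0,2*np.pi,60); c=np.c_[r*np.cos(a),r*np.sin(a)]
    else:
        s=side/2; c=np.array([[s,s],[-s,s],[-s,-s],[s,-s]])@np.array([[np.cos(yaw),np.sin(yaw)],[-np.sin(yaw),np.cos(yaw)]])
    c=c+[x,y]
    return np.r_[np.c_[c,np.zeros(len(c))],np.c_[c,np.full(len(c),h)]]
def hull(f,P): return cv2.convexHull(proj(f,P).astype(np.float32))[:,0]
def cen(h): m=cv2.moments(h); return np.array([m['m10'],m['m01']])/m['m00']
if __name__=='__main__':
  for n in('scene','side'):
    f=O[n]
    for t in things:
        k=t.split('_')[1]
        L,T=O[n+'m'][t]
        if t=='square_blank': kw=dict(h=.046,side=.045)
        elif t=='vee_block': kw=dict(h=.046,side=.055)
        elif t[:2]=='bl': kw=dict(h=.02,side=D[k][0]/1e3)
        else: kw=dict(h=.046,r=D[k][2]/2e3)
        for m in T:
            M=m['mask'].astype(np.uint8); h0=cv2.findContours(M,0,1)[0]; h0=cv2.convexHull(np.vstack(h0))[:,0]
            v,u=np.nonzero(cv2.fillPoly(np.zeros_like(M),[h0],1)); c=np.array([u.mean(),v.mean()])
            g=atz(f,*c,.02)[:2]
            s=least_squares(lambda p:cen(hull(f,pts(*p,**kw)))-c,g)
            print(n,t,round(m['score'],2),np.round(s.x,4),'area',len(u),round(cv2.contourArea(hull(f,pts(*s.x,**kw)))))
E
python3 loc.py
```

```text
scene block_largest 0.62 [0.5187 0.417 ] area 1587 1545
scene block_second 0.59 [ 0.6692 -0.0701] area 664 654
scene block_third 0.81 [0.3928 0.282 ] area 700 663
scene block_smallest 0.85 [0.5916 0.2616] area 565 538
scene bush_largest 0.77 [0.6551 0.0772] area 420 425
scene bush_second 0.65 [ 0.3918 -0.2805] area 49 182
scene bush_third 0.54 [0.4841 0.0938] area 171 172
scene bush_third 0.35 [0.3991 0.287 ] area 676 204
scene bush_smallest 0.62 [ 0.4172 -0.1128] area 69 75
scene square_blank 0.51 [ 0.5964 -0.262 ] area 198 250
side block_largest 0.94 [0.5152 0.412 ] area 866 853
side block_largest 0.74 [ 0.4069 -0.2912] area 597 2448
side block_second 0.6 [ 0.6702 -0.0786] area 1059 986
side block_third 0.67 [0.3925 0.2801] area 634 674
side block_smallest 0.73 [0.5965 0.2659] area 465 404
side bush_largest 0.94 [0.6588 0.0787] area 413 464
side bush_second 0.6 [ 0.3998 -0.2943] area 583 614
side bush_third 0.76 [0.4863 0.0945] area 234 237
side bush_smallest 0.59 [ 0.4199 -0.111 ] area 136 152
side bush_smallest 0.53 [ 0.3991 -0.2957] area 629 183
side bush_smallest 0.41 [ 0.4777 -0.0997] area 129 145
side square_blank 0.84 [ 0.5933 -0.2657] area 575 599
side vee_block 0.93 [ 0.4995 -0.4269] area 1212 1076
side vee_block 0.27 [0.4906 0.0997] area 216 626
```

```bash
cat >> h.py <<'E'
_proj=proj
def proj(f,P):
    if not f.get('fish'): return _proj(f,P)
    q=R.from_euler('xyz',f['orientation'],degrees=True).inv().apply(np.atleast_2d(P)-np.array(f['position']))
    x,y,z=q[:,0],-q[:,1],-q[:,2]; r=np.hypot(x,y); th=np.arctan2(r,z); k=th/np.maximum(r,1e-9)
    return np.c_[f['cx']+f['fx']*k*x, f['cy']+f['fy']*k*y]
def wrist(name=None):
    f=env.grab_frame('wrist')
    if name: cv2.imwrite(f'pics/{name}.png',f['image'])
    return f
E
cat > wl.py <<'E'
from loc import *
EST={'block_largest':(.517,.4145),'block_second':(.6697,-.0745),'block_third':(.3927,.281),'block_smallest':(.594,.264),
'bush_largest':(.657,.078),'bush_second':(.3998,-.2943),'bush_third':(.485,.094),'bush_smallest':(.478,-.0997)}
def kws(t):
    k=t.split('_')[1]
    return dict(h=.02,side=D[k][0]/1e3) if t[:2]=='bl' else dict(h=.046,r=D[k][2]/2e3)
def wloc(f,t,e=None,tr=None):
    g=dict(f); g['fish']=1; e=EST[t] if e is None else e; kw=kws(t); best=None
    for m in (env.trace(f,t) if tr is None else tr):
        M=m['mask'].astype(np.uint8); h0=cv2.convexHull(np.vstack(cv2.findContours(M,0,1)[0]))[:,0]
        v,u=np.nonzero(cv2.fillPoly(np.zeros_like(M),[h0],1)); c=np.array([u.mean(),v.mean()])
        s=least_squares(lambda p:cen(hull(g,pts(*p,**kw)))-c,e)
        r=(np.linalg.norm(s.x-e),s.x,len(u)/cv2.contourArea(hull(g,pts(*s.x,**kw))),m['score'])
        if best is None or r[0]<best[0]: best=r
    if best is not None: print('wl',t,np.round(best[1],4),'d %.4f arearatio %.2f sc %.2f'%(best[0],best[2],best[3]))
    return best
E
python3 - <<'E'
from wl import *
f=wrist()
for t in ['block_second','bush_largest','bush_smallest']: wloc(f,t)
g=env.read_state()['tool_rot']
for i,(p,L) in enumerate([((.5,.25,.3),['block_largest','block_third','block_smallest','bush_third','bush_largest']),((.45,-.2,.3),['bush_second','bush_smallest','block_second','bush_third'])]):
    env.goto(p,[-90,0,90]); f=wrist(f'w1_{i}')
    for t in L: wloc(f,t)
    print(env.read_state()['clock'],env.read_state()['joint_positions'])
E
```

```text
wl block_second [ 0.6698 -0.0768] d 0.0023 arearatio 1.04 sc 0.71
wl bush_largest [0.6575 0.076 ] d 0.0021 arearatio 0.92 sc 0.79
wl bush_smallest [ 0.4761 -0.0994] d 0.0019 arearatio 1.09 sc 0.86
wl block_largest [0.5144 0.4135] d 0.0028 arearatio 1.05 sc 0.79
wl block_third [0.3925 0.2804] d 0.0006 arearatio 1.05 sc 0.91
wl block_smallest [0.5938 0.2656] d 0.0016 arearatio 1.01 sc 0.63
wl bush_third [0.4871 0.0966] d 0.0033 arearatio 1.00 sc 0.70
wl bush_largest [0.6576 0.0776] d 0.0007 arearatio 0.95 sc 0.89
3.8667 [ 4.30858239e+01  1.30355309e+01 -1.36227802e+00  1.67878347e-03
 -7.56468299e+01 -4.31705974e+01]
wl bush_second [ 0.3992 -0.2942] d 0.0006 arearatio 0.97 sc 0.80
wl bush_smallest [ 0.4767 -0.0993] d 0.0013 arearatio 0.94 sc 0.71
wl block_second [ 0.6686 -0.088 ] d 0.0135 arearatio 0.73 sc 0.90
5.775 [-4.95650851e+00  6.13309615e+00 -9.81127492e+00 -1.07006914e-03
 -7.40615828e+01  5.02382769e+00]
```

```bash
cat > pp.py <<'E'
from wl import *
BL={'largest':(.5155,.414),'second':(.670,-.0765),'third':(.3926,.2805),'smallest':(.594,.265)}
BU={'largest':(.6576,.077),'second':(.3995,-.2942),'third':(.4865,.0955),'smallest':(.4767,-.0994)}
def st(): 
    s=env.read_state(); print('t %.1f pos %s open %.3f F %s'%(s['clock'],np.round(s['position'],4),s['opening'],np.round(s['force'],1))); return s
def pick(k,yaw,zt=.016,force=40):
    o=[-90,0,yaw]; x,y=BU[k]
    env.goto((x,y,.11),o); env.gripper_to(min(1,D[k][2]/87+.33))
    st(); env.move_straight((x,y,zt),rate=.12); st()
    env.gripper_to(0,force); s=st(); print('expected',D[k][2]/87)
    env.move_straight((x,y,.14),rate=.12); return st()
def place(k,yaw,zt=.016):
    o=[-90,0,yaw]; x,y=BL[k]; z=zt+.012
    env.goto((x,y,.14),o); env.move_straight((x,y,z+.012),rate=.12); env.dwell(.2); st()
    print('contact',env.move_straight((x,y,z-.004),rate=.02,force_limit=4)); s=st()
    w=s['opening']; env.gripper_to(min(1,w+.2)); st()
    env.move_straight((x,y,.16),rate=.15);
E
python3 - <<'E'
from pp import *
pick('second',90)
f=env.grab_frame('side'); cv2.imwrite('pics/s1.png',f['image'])
E
```

```text
t 7.2 pos [ 0.3996 -0.2941  0.1102] open 0.873 F [ 0.7  0.4 -0.2]
t 8.1 pos [ 0.4    -0.2944  0.0165] open 0.868 F [0.3 0.5 0.1]
t 8.8 pos [ 0.3996 -0.2942  0.0162] open 0.520 F [0.2 0.3 2.5]
expected 0.5402298850574713
t 9.9 pos [ 0.3988 -0.2939  0.1391] open 0.523 F [ 0.5  0.4 -3.1]
```

View pics/s1.png

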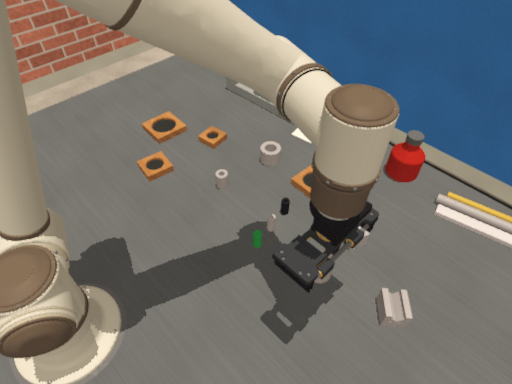

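The bush has gone from its place at (313,296). The opening (0.523) and the load of about 3 N both show it is held. The vee block at (394,306) hasn't moved. I'll place it now.

Run:
```python
from pp import *
place('second',90)
f=wrist('w2'); wloc(f,'block_second',BL['second'])
# bush now on floor z .012
st()
```

```text
t 12.5 pos [ 0.6705 -0.0765  0.041 ] open 0.523 F [-0.3  0.2 -2.8]
contact True
t 13.1 pos [ 0.6698 -0.0765  0.0282] open 0.520 F [-1.1  0.6  3.7]
t 13.7 pos [ 0.6682 -0.0765  0.0263] open 0.715 F [ 1.1  0.2 -0.7]
wl block_second [ 0.6699 -0.0764] d 0.0002 arearatio 1.02 sc 0.75
t 14.9 pos [ 0.6693 -0.0765  0.1585] open 0.719 F [ 0.5 -0.8  0.5]
```

View pics/w2.png

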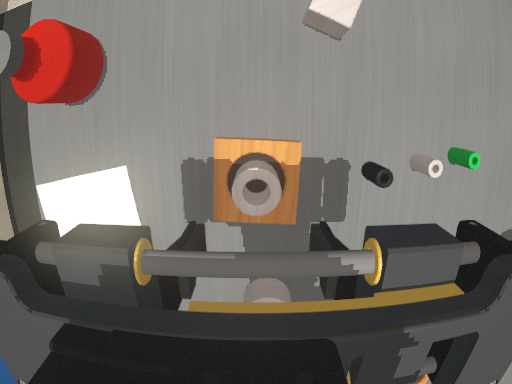

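The second bush stands centred in its recess at (257,185). Contact came at TCP z = 0.0282, and I expected 0.028. Next is the largest, then the third.

```bash
python3 - <<'E'
from pp import *
s=pick('largest',90)
if s['opening']>.6:
    place('largest',90); wrist('w3')
    s=pick('third',90)
    if s['opening']>.3:
        place('third',90); wrist('w4')
E
python3 -c "
import cv2,numpy as np
cv2.imwrite('pics/w34.png',cv2.resize(np.vstack([cv2.imread('pics/w3.png')[:300],cv2.imread('pics/w4.png')[:300]]),None,fx=1,fy=1))"
```

```text
t 16.3 pos [0.6576 0.077  0.11  ] open 0.997 F [-0.   0.2  0.6]
t 17.2 pos [0.6583 0.0772 0.0168] open 1.000 F [-0.3  0.1  0.4]
t 17.8 pos [0.6573 0.077  0.0163] open 0.685 F [-1.9  1.2  1.8]
expected 0.6896551724137931
t 19.0 pos [0.6568 0.0769 0.1387] open 0.688 F [-0.5 -0.7 -4.9]
t 21.6 pos [0.5159 0.4144 0.041 ] open 0.688 F [ 0.4 -0.  -6.2]
contact True
t 22.1 pos [0.5154 0.4139 0.0283] open 0.689 F [0.  0.  5.6]
t 22.8 pos [0.5138 0.4123 0.0257] open 0.887 F [ 0.2 -0.2 -0.8]
t 25.7 pos [0.4865 0.0955 0.11  ] open 0.725 F [ 0.7 -0.3 -0.7]
t 26.6 pos [0.4871 0.0957 0.0165] open 0.718 F [-0.3 -0.2  0.1]
t 27.3 pos [0.4869 0.0957 0.0163] open 0.387 F [-0.4  0.2  1.4]
expected 0.39080459770114945
t 28.4 pos [0.4858 0.0952 0.1391] open 0.383 F [-0.4 -0.8 -2.3]
t 30.5 pos [0.3929 0.2809 0.0407] open 0.386 F [ 1.2 -0.  -2.8]
contact True
t 31.1 pos [0.3925 0.2804 0.0283] open 0.383 F [-1.5 -0.1  4.1]
t 31.7 pos [0.3918 0.2795 0.0274] open 0.579 F [-1.  -0.1 -1.1]
```

View pics/w34.png

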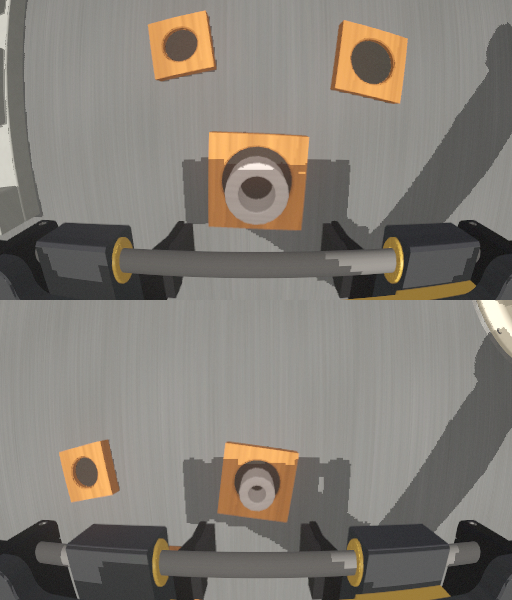

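The largest bush (257,187) and the third (257,490 in the stacked picture) both stand in their recesses, with contact at the expected height. The smallest is the pale one between the black and green look-alikes, so I'll grip it with the jaws along y.

```bash
python3 - <<'E'
from pp import *
q=env.read_state()['joint_positions']
c=[]
for yaw in(0,180):
    j=env.inverse_kinematics((*BU['smallest'],.11),[-90,0,yaw]); k=env.inverse_kinematics((*BL['smallest'],.03),[-90,0,yaw])
    print(yaw,None if j is None else np.round(j),None if k is None else np.round(k))
    if j is not None and k is not None: c.append((np.abs(np.array(j)-q).max(),yaw))
yaw=min(c)[1]
env.goto((BU['smallest'][0],BU['smallest'][1],.16),[-90,0,yaw])
f=wrist('w5'); wloc(f,'bush_smallest',BU['smallest'])
s=pick('smallest',yaw,force=30)
if s['opening']>.15:
    place('smallest',yaw); wrist('w6')
E
python3 -c "
import cv2,numpy as np
cv2.imwrite('pics/w56.png',np.vstack([cv2.imread('pics/w5.png')[:300],cv2.imread('pics/w6.png')[:300]]))"
```

```text
0 [  7.  16. -27.  -0. -47. -97.] [  38.   35.   -8.   -0.  -47. -128.]
180 [  7.  16. -27.   0. -47.  83.] [ 38.  35.  -8.   0. -47.  52.]
wl bush_smallest [ 0.4773 -0.099 ] d 0.0007 arearatio 1.01 sc 0.63
t 34.9 pos [ 0.4779 -0.0992  0.1116] open 0.573 F [ 0.2  0.3 -0.1]
t 35.8 pos [ 0.4773 -0.0994  0.0166] open 0.570 F [-0.3  0.1  0.3]
t 36.5 pos [ 0.4768 -0.0994  0.0162] open 0.228 F [-0.6  0.8  2.2]
expected 0.2413793103448276
t 37.6 pos [ 0.476  -0.0994  0.1392] open 0.226 F [ 1.5 -0.3 -2. ]
t 40.2 pos [0.5944 0.2653 0.041 ] open 0.227 F [-0.2  0.3 -1. ]
contact True
t 40.8 pos [0.5939 0.2649 0.0282] open 0.230 F [-0.9 -0.1  4.8]
t 41.5 pos [0.5931 0.2644 0.0271] open 0.433 F [-0.2 -0.5 -0.4]
```

View pics/w56.png

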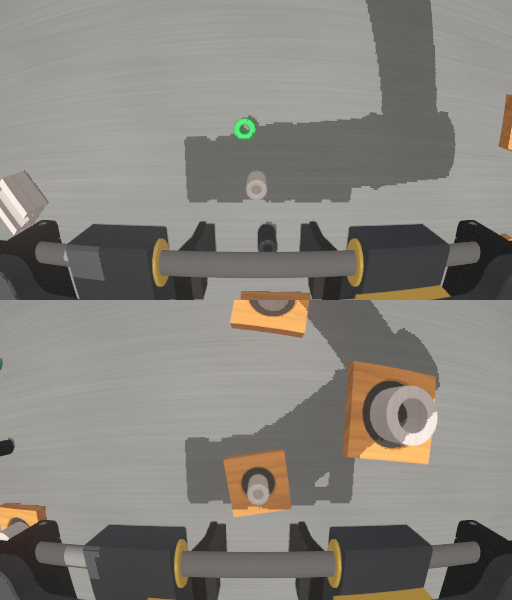

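The smallest bush stands in its block at (258,490). I'll back the arm off and do a last check from both fixed cameras.

```bash
python3 - <<'E'
from pp import *
env.set_joints([14.817,0,-20,0,-68.4,-14.8]) if False else env.goto((.45,-.05,.35),[-90,0,90])
st()
for n in('scene','side'):
    f=env.grab_frame(n); cv2.imwrite(f'pics/fin_{n}.png',f['image'])
    for k in D:
        for m in env.trace(f,'bush_'+k)[:2]:
            M=m['mask']; v,u=np.nonzero(M); c=np.array([u.mean(),v.mean()])
            def fn(p):
                P=pts(*p,h=.046,r=D[k][2]/2e3); P[:,2]+=.012
                return cen(hull(f,P))-c
            x=least_squares(fn,BL[k]).x; print(n,k,round(m['score'],2),'off mm',np.round((x-BL[k])*1e3,1),len(u))
    for t in('square_blank','vee_block'):
        print(n,t,[(np.round(l['xyz'],3),round(l['score'],2)) for l in env.search_frame(f,t)[:1]],[[int(c.mean()) for c in np.nonzero(m['mask'])[::-1]] for m in env.trace(f,t)[:1]])
E
python3 -c "
import cv2,numpy as np
a,b=cv2.imread('pics/fin_scene.png'),cv2.imread('pics/fin_side.png')
cv2.imwrite('pics/fin.png',np.hstack([cv2.resize(a[150:350,150:400],None,fx=1.6,fy=1.6),cv2.resize(b[80:280,120:370],None,fx=1.6,fy=1.6)]))"
```

```text
t 44.3 pos [ 0.4501 -0.0498  0.3495] open 0.433 F [1.  0.3 0.4]
scene largest 0.69 off mm [-3. -1.] 556
scene second 0.75 off mm [-3.8 -4.1] 218
scene third 0.46 off mm [-4.3 -2.2] 194
scene smallest 0.4 off mm [ -50.2 -341.2] 74
scene square_blank [(array([ 0.597, -0.248,  0.042]), 0.55)] [[204, 166]]
scene vee_block [(array([ 0.504, -0.414,  0.029]), 0.81)] [[208, 139]]
side largest 0.76 off mm [ 1.8 -1. ] 403
side second 0.86 off mm [ 1.3 -0.9] 397
side third 0.51 off mm [-0.1 -2.3] 214
side smallest 0.64 off mm [ -63.1 -361. ] 98
side smallest 0.4 off mm [-0.8 -3.1] 82
side square_blank [(array([ 0.578, -0.267,  0.046]), 0.97)] [[353, 234]]
side vee_block [(array([ 0.494, -0.425,  0.03 ]), 0.93)] [[393, 307]]
```

View pics/fin.png

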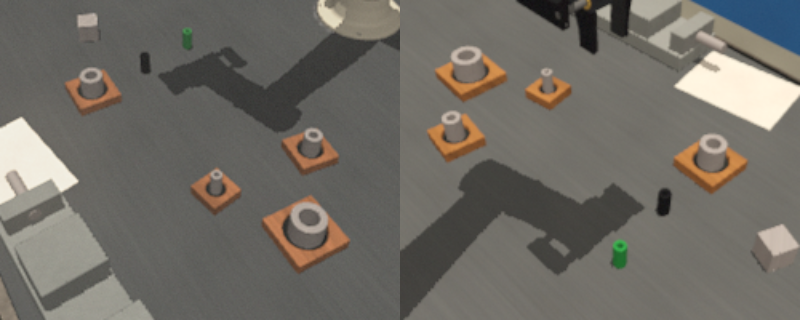

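View pics/fin_side.png

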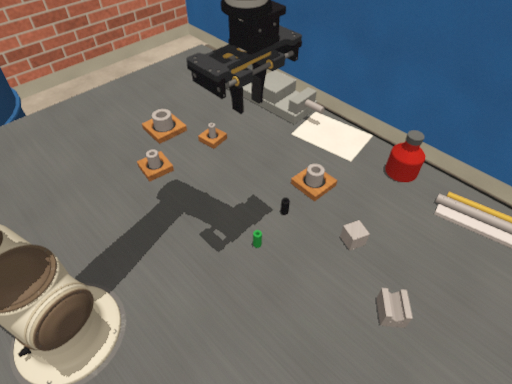

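All four bushes stand in their own recesses: largest (162,120), third (153,158), smallest (212,131) and second (316,175). The blank (355,235), the vee block (394,306) and the look-alikes are where they were, and the arm is clear.

```bash
python3 -c "
from workcell import env
env.close_job(); print(env.read_state()['clock'])"
```

```text
the job is handed in; nothing more can be done
the job is handed in; nothing more can be done
```

All four bushes are standing in their own recesses and released, and I handed the job in at about 45 s of the 112 s allowed.

- **Setting down:** I lowered each bush at 20 mm/s until it touched. Contact came within 0.3 mm of the height expected for resting on the recess floor.
- **Centring:** the side camera puts all four within about 3 mm of their recess centres, against the 10.5 mm allowed. The scene camera puts the largest, second and third 3 to 6 mm off. Its offsets all point the same way and it disagreed with the other cameras from the start, so I think this is mostly calibration and mask error.
- **Smallest bush:** in the final scene picture the network reported only the green look-alike for it, and it was also the network's top result in the side view. The smallest bush's position is therefore measured only from the side view's second result, plus sight of it in the pictures.
- **Left alone:** the blank and vee block sit at the same pixels in the side view as at the start, to within a pixel. The black and green look-alikes look unmoved, and the arm was clear of everything.

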